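Check the hand brake of the specimen trolley

TASK

Before the specimen trolley goes out, check its hand brake: with the backs of your closed fingers, press the brake lever in towards the push bar until it comes up firm against its stop, short of the bar, and keep it pressed firmly there for about two seconds. Then ease it back out, keeping it under control so that it does not snap back, until it rests fully out again. Do not grip anything, keep off the push bar itself, do not wrench the lever, and leave everything on the trolley and the bench where it stands.

Things in the scene. Friction and masses are not known exactly. Their poses are not given: they have to be found in the camera images.
- trolley: Steel lab trolley parked at the bench's far edge, fixed. Origin: middle of the push bar's axis, 200 mm above the bench. Bar: bare tube 28 mm in diameter, straight along y from -245 to 245 mm, then bent down to the shelf. x: level, from the bar towards the shelf (away from the robot); z up. The shelf starts at x = 170 mm, 145 mm below the bar's axis, rim 24 mm high; under the lever is open air.
- brake: Brake lever set, on the left or right half of the bar: black clamp 41 mm across, origin at its middle on the bar's axis, axes as the trolley's. Upright pivot at x = 36 mm. From it an aluminium lever runs sideways in +y, level with the bar, on its shelf side: blade 9 mm thick, 20 mm high, from x, y = (60, 30) to (72, 125) mm, then a ball end at (80, 153). About 45 mm clear of the bar at rest.
- lever (a joint): Lever angle, rad: 0 = fully out (rest), 0.24 = firm stop, brake on. Grows as the blade swings to the bar (-x of brake). A spring pushes it out: at press_spot 4 N starts it, 7 N brings it to the stop, where the spot has moved in 25 mm; the stop takes any further force. There the ball end is still 16 mm, the blade 25 mm clear of the bar. If let go it snaps out hard.
- press_spot (a point): The point to press: on the blade's outer face (away from the bar), at mid height, 105 mm along y from the pivot. Moves with the lever; at rest its axes are parallel to brake's, so pressing is towards its -x; z up.
- lever_end (a point): Centre of the ball end of the lever, 21 mm in diameter.
- handrub: Bystander: hand-rub bottle, 52 mm in diameter, in a grey holder cup clamped on the other half of the push bar, fixed. Origin on the bar's axis; the bottle stands 52 mm from it in x (shelf side) and reaches from 75 mm below to 27 mm above the bar's axis.
- cup_a: Bystander, loose on the trolley's top shelf: specimen cup with a red lid, 66 mm in diameter, 67 mm high; origin under its centre.
- cup_b: Bystander, loose on the trolley's top shelf: specimen cup with a yellow lid, 66 mm in diameter, 67 mm high; origin under its centre.
- tube_rack: Bystander, loose on the trolley's top shelf: white rack of blue-capped tubes, 78 x 144 mm, 86 mm high; origin under its centre.
- cup_c: Bystander, loose on the bench: specimen cup with a yellow lid, 66 mm in diameter, 67 mm high; origin under its centre.
- bench_rack: Bystander, loose on the bench: white rack of yellow-capped tubes, 100 x 122 mm, 86 mm high; origin under its centre.
- marker: Bystander, loose on the bench: marker pen lying down, 132 mm long, 17 mm thick; origin under its middle.
- kit_box: Bystander, loose on the bench: small test-kit carton, 85 x 115 x 45 mm; origin under its centre.

How it is judged:
By the outcome, as a careful person would: the job done as asked, in the order asked, and still so for the second after the job is handed in, with the robot touching nothing.
It also fails if it takes over 48 s, if anything falls off the work surface, if the arm or the gripper's body presses on something with over 40 N, if the wrist force passes 120 N, or if a joint passes its speed limit or range.

ROBOT

A 6-joint arm with a two-finger parallel gripper is mounted at the origin on the work surface. World frame = base frame: x ahead of the robot, y to its left, z up, the work surface at z = 0. Lengths are in m, angles in rad, forces in N, time in s.
With the tool pointing down it reaches from about 0.3 to 0.875 m from the base axis. Payload 6.4 kg.
Tool frame: the origin (TCP) lies on the mounting face of the last link; the fingertips stand 173 mm ahead of it and the grasp point (between the pads) lies 155 mm ahead of it (ctrl.tip_reach is the distance from the TCP to the fingertips, in m); z points along the fingers, y is the line along which they close (so a half turn about z gives the same grasp; the last joint's range is limited). The gripper opens to 85 mm and grips with 20 to 120 N. Pads are 22 mm wide; open, the fingers measure 114 mm over their backs; the gripper's body (76 mm by 85 mm) begins 54 mm behind the grasp point. The pads swing forward as they close: fully open they stand 13 mm farther back than shut.
Start: joints at [-1.421, 0.181, 1.607, -0, 1.354, -0.206], TCP at [0.2, -0.539, 0.405] pointing down, gripper open.
Joint ranges: [-2.99, 2.99], [-0.89, 2.07], [0.3, 2.58], [-1.14, 4.28], [0, 2.63], [-3.12, 3.12]. Speed limits (rad/s): [2.57, 2.57, 3.01, 3.14, 3.14, 3.14].

INTERFACE

Orientations are given as a unit quaternion [w, x, y, z].
In Python, from bench import ctrl gives the robot as it stands.
- The arm moves only by the shell command python3 -m pendant 'ROWS'. ROWS is JSON, a list that holds one entry, the list of rows, each a list of 7 numbers: the opening, from 0 (shut) to 1 (fully open), then the shift along the tool's x, y, z in mm, then the turn, a rotation vector about the tool's x, y, z in rad. A call has 1 to 5 rows; each row is the pose to reach, as a shift and turn from the pose commanded when the call began, along the tool's axes at that moment; what a row does not reach only later rows make up. A row lasts 1/12 s, in which the tool goes at most 41.7 mm and 7.16 degrees, less where a joint would pass 70% of its speed; a pose out of reach is approached as far as the arm can. A call with a gripper value outside its range is refused whole. The fingers move at their own pace and stop on an object; the grip force is fixed at half the most. Time passes only in rows, so rows that repeat a pose let the fingers close. It gives the time, the measured TCP pose, the force, the opening and the grip force at its end, in the units of the state.
- ctrl.get_obs(): the state, without advancing time (a new reading comes with each control period).
- ctrl.camera(name): name is "scene" or "top"; returns the picture (384x512x3 uint8, red, green, blue); there is no depth.
- ctrl.camera_params(name): a dict with "mtx" (3x3 intrinsics, pixels), "world_from_camera" (4x4, takes a point from camera to world coordinates). Camera axes: x right, y down, z forward; pixel columns grow to the right and rows downward; lengths in m; the calibration is good to about 2 mm. A picture is of the moment at which its call begins. camera_params takes no time and is no camera call.
- ctrl.hand_in(): hands the job in; it is judged then, once.
Trained networks look in the newest picture that a camera, given by its name, has taken for a name from the list of things; names that differ only in an ending like _2 or _b are one class to them, and where a whole thing is asked for, a point or a joint stands for the part that bears it (a point fixed in the world has none). Each returns a list of dicts, best first, with "confidence" (0 to 1); they miss things now and then, are a little off and sometimes report something else, mostly with a low value. They report only what shows in the picture. A call takes as long as a camera call.
- ctrl.boxes_of(camera, name): "point" ([column, row] as shares, 0 to 1, of the picture: columns of its width, rows of its height, amid what is visible of it).
The state is a dict: "time_s": time; "q": joint angles; "dq": joint speeds; "joint_efforts": joint torques, N m; "eef_pos": TCP position; "eef_rot": TCP orientation; "wrist_force": force on the tool from outside, world axes, zero at the start; "torque": the same for the moment, N m; "opening": opening from 0.0 (shut) to 1.0 (fully open); "grasp_force": force on a finger pad.
Only numpy, scipy, OpenCV 4.12 (cv2) and the standard library are available. Lean on these libraries where they do the work, as an engineer would, in place of code of your own. Each camera call takes 0.05 s, during which the arm holds its last target. There are 200 camera calls.

## Working session

There is one attempt and no reset: what is moved stays moved. The work goes in short steps, Python scripts to look and compute and a shell command to move; the robot and the scene stay as the last step left them, time stands still between calls to the robot, and variables do not carry over. Pictures are saved under pics/ and viewed, at most 10 in all, crops included, and the job is handed in when it is done.

```bash
mkdir -p pics; ls; python3 - <<'E'
from bench import ctrl
import cv2, numpy as np
for c in ("scene","top"):
    im=ctrl.camera(c); cv2.imwrite(f"pics/{c}0.png",cv2.resize(im[:,:,::-1],None,fx=1.5,fy=1.5))
    p=ctrl.camera_params(c); print(c,np.round(p["mtx"],1).tolist(),np.round(p["world_from_camera"],3).tolist())
    for n in ("brake","press_spot","lever_end","handrub","trolley"):
        print(n,[(np.round(np.array(d["point"])*[512,384],1).tolist(),round(d["confidence"],2)) for d in ctrl.boxes_of(c,n)[:3]])
o=ctrl.get_obs(); print(o)
E
```

```text
pics
scene [[427.9, 0.0, 252.4], [0.0, 427.9, 189.0], [0.0, 0.0, 1.0]] [[0.205, 0.721, -0.663, 1.323], [0.979, -0.139, 0.151, -0.147], [0.017, -0.679, -0.734, 0.974], [0.0, 0.0, 0.0, 1.0]]
brake [([164.0, 173.8], 0.78)]
press_spot [([183.1, 176.3], 0.56)]
lever_end [([180.9, 176.2], 0.58)]
handrub [([243.6, 175.9], 0.73)]
trolley [([231.1, 316.2], 0.81)]
top [[418.8, 0.0, 250.7], [0.0, 418.8, 185.8], [0.0, 0.0, 1.0]] [[-0.001, -0.989, 0.149, 0.392], [-1.0, 0.003, 0.013, 0.034], [-0.013, -0.149, -0.989, 1.232], [0.0, 0.0, 0.0, 1.0]]
brake [([355.8, 201.1], 0.6), ([238.3, 115.1], 0.39), ([330.5, 191.2], 0.28)]
press_spot [([327.8, 188.7], 0.86)]
lever_end [([329.9, 187.4], 0.57)]
handrub [([265.5, 187.7], 0.8), ([356.6, 201.6], 0.73)]
trolley [([302.3, 87.5], 0.64)]
{'time_s': 0.6, 'q': array([-1.42129442e+00,  1.80764990e-01,  1.60698089e+00, -8.37721091e-06,
        1.35382421e+00, -2.06296302e-01]), 'dq': array([-0.00131233, -0.00094469, -0.00113898, -0.00058927, -0.0005057 ,
        0.00112758]), 'joint_efforts': array([-8.52115791e-04, -4.44598854e+01, -3.51519048e+01, -4.09751246e-04,
        9.84600229e-04, -1.86719240e-05]), 'eef_pos': array([ 0.20031426, -0.53899556,  0.40471741]), 'eef_rot': array([ 1.11599880e-05,  9.84217484e-01,  1.76963113e-01, -4.40905595e-06]), 'wrist_force': array([-0.43687772,  0.31085829,  0.06138371]), 'torque': array([-0.03349523, -0.018327  ,  0.03478346]), 'grasp_force': 0.0, 'opening': 0.9985432067853629}
```

View pics/scene0.png

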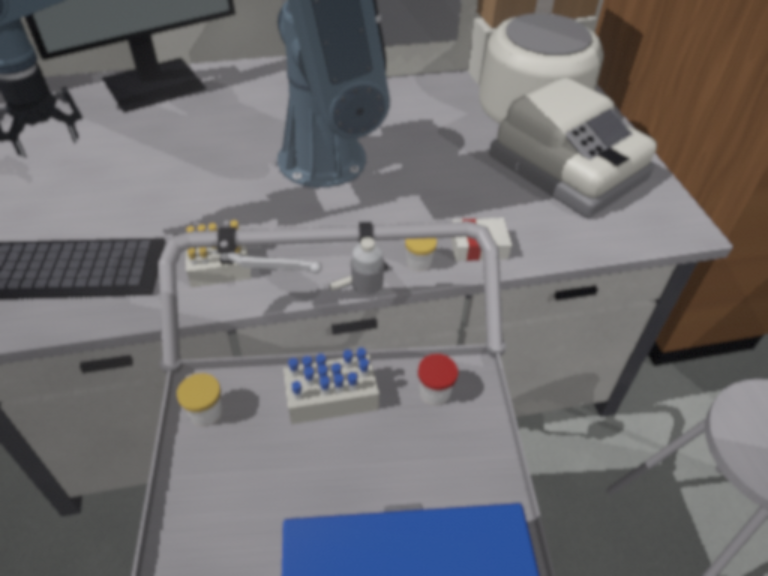

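View pics/top0.png

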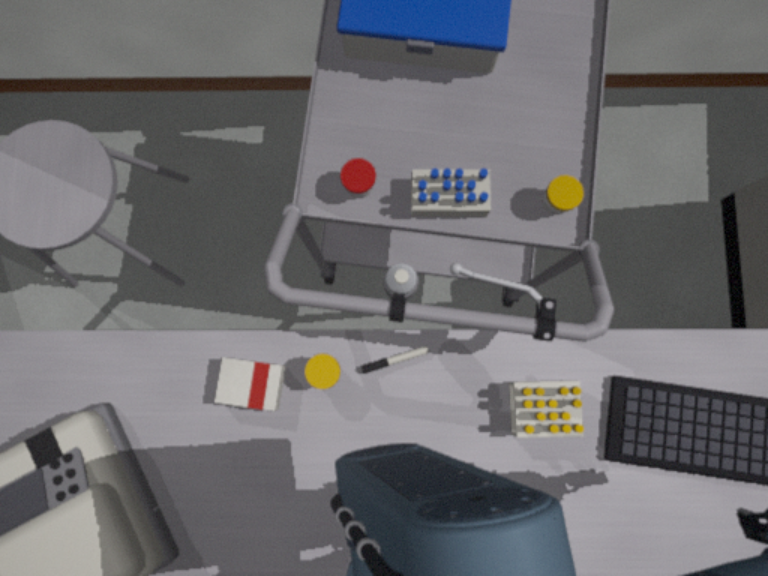

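The top view (1.5x) shows the clamp at about (545,318) and the lever's ball end at (457,270). The bottle is at (402,282), and the bar runs from (290,295) to (585,330). I'll enlarge the lever area in both views to get positions.

```bash
cat > h.py <<'E'
from bench import ctrl
import numpy as np
def plane(c,u,v,z):
    p=ctrl.camera_params(c);T=np.array(p["world_from_camera"]);d=T[:3,:3]@np.linalg.solve(p["mtx"],[u,v,1]);o=T[:3,3]
    return o+d*(z-o[2])/d[2]
def proj(c,X):
    p=ctrl.camera_params(c);T=np.linalg.inv(p["world_from_camera"]);q=p["mtx"]@(T[:3,:3]@X+T[:3,3]);return q[:2]/q[2]
E
python3 - <<'E'
import cv2,numpy as np
from h import *
a=ctrl.camera("top")[160:235,240:400,::-1]; b=ctrl.camera("scene")[140:215,110:270,::-1]
im=np.vstack([cv2.resize(x,None,fx=5,fy=4,interpolation=cv2.INTER_CUBIC) if 0 else cv2.resize(x,None,fx=4,fy=4,interpolation=cv2.INTER_CUBIC) for x in (a,b)])
cv2.imwrite("pics/crop.png",im)
for n,u,v in (("clamp",363.3,212),("ball",304.7,180),("barL",200,197.5),("barR",385,219)): print(n,plane("top",u,v,.2).round(4))
E
```

```text
clamp [ 0.4817 -0.2297  0.2   ]
ball [ 0.562  -0.0874  0.2   ]
barL [0.5187 0.1734 0.2   ]
barR [ 0.4644 -0.282   0.2   ]
```

View pics/crop.png

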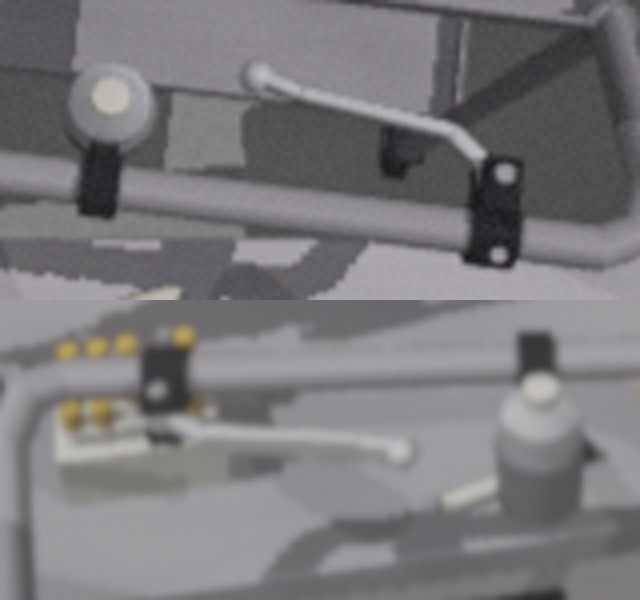

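The crops show the ball end at top (304.5,178.8) and scene (210,178). The blade's inner bend is at top (352.5,192), and the bar axis passes through (245,203) and (340,214.3). Next I'll fit the brake pose.

```bash
cat >> h.py <<'E'
from scipy.optimize import least_squares
def br(p,x,y,z=0):
    c,s=np.cos(p[2]),np.sin(p[2]); return np.array([p[0]+c*x-s*y,p[1]+s*x+c*y,.2+z])
E
python3 - <<'E'
from h import *
pts=[("top",80,153,304.6,178.9),("top",60,30,352.5,192),("scene",80,153,210,178.1),("scene",60,30,154,171.5),("top",36,0,366.5,203.3)]
bar=[("top",245,203),("top",340,214.4),("top",200,197.5),("scene",185,157),("scene",250,155.5)]
def f(p):
    r=[]
    for c,x,y,u,v in pts: r+=list(proj(c,br(p,x/1e3,y/1e3,.012 if x==36 else 0))-[u,v])
    for c,u,v in bar:
        X=plane(c,u,v,.2); c_,s_=np.cos(p[2]),np.sin(p[2])
        r.append(400*(c_*(X[0]-p[0])+s_*(X[1]-p[1])))
    return np.array(r)
s=least_squares(f,[.48,-.23,-.11],loss="soft_l1"); p=s.x
print(p.round(4),f(p).round(1)); 
for n,x,y in (("ball",.08,.153),("spot",.0745,.105),("in",.06,.03)): print(n,br(p,x,y).round(4))
print("bottle",plane("top",267.5,184.2,.227).round(4))
X=plane("top",304.6,178.9,.2);print(X)
E
```

```text
[ 0.4667 -0.229  -0.1301] [ 0.2 -0.5  0.8  0.5 -1.  -0.1  6.3  2.9 -0.7 -0.2 -0.   0.7 -0.3 -0.5
  1.2]
ball [ 0.5659 -0.0877  0.2   ]
spot [ 0.5542 -0.1346  0.2   ]
in [ 0.5301 -0.2071  0.2   ]
bottle [0.5475 0.0062 0.227 ]
[ 0.56475007 -0.08716769  0.2       ]
```

```bash
cat >> h.py <<'E'
from scipy.spatial.transform import Rotation as R
P=np.array([.4667,-.229,-.1301])   # brake pose
def target(th,gap,z,P=None,half=.0145):
    P=globals()["P"] if P is None else P
    r=np.array([.074-.036,.105]); c,s=np.cos(th),np.sin(th)
    q=[.036+c*r[0]-s*r[1],s*r[0]+c*r[1]]
    a=P[2]-.126+th; X=br(P,*q); X[:2]+=(half+gap)*np.array([np.cos(a),np.sin(a)]); X[2]=z
    y=np.array([np.cos(a),np.sin(a),0]);zz=np.array([0,0,-1.])
    return X,R.from_matrix(np.c_[np.cross(y,zz),y,zz])
def rows(tg,pose=None):
    if pose is None:
        o=ctrl.get_obs(); pose=(o["eef_pos"],R.from_quat(np.roll(o["eef_rot"],-1)))
    return np.r_[pose[1].inv().apply(tg[0]-pose[0])*1e3,(pose[1].inv()*tg[1]).as_rotvec()].round(3)
E
python3 - <<'E'
from h import *
t=target(0,.035,.45);print(t[0]);print(rows(t))
E
```

```text
[ 0.60158219 -0.14702646  0.45      ]
[ 512.668 -227.639  -45.301    0.       0.      -0.959]
```

```bash
python3 -m pendant '[[[0,0,0,-41,0,0,0],[0,36,-16,-45,0,0,-0.1],[0,72,-32,-45,0,0,-0.2],[0,108,-48,-45,0,0,-0.3],[0,144,-64,-45,0,0,-0.4]]]'; python3 -c "
from h import *
print(rows(target(0,.035,.45)))"
```

```text
time_s: 1.12
eef_pos: [0.3137, -0.4277, 0.4501]
eef_rot: [0.0, 0.929, 0.371, 0.0]
wrist_force: [0.7, -0.5, 0.2]
opening: 0.3
grasp_force: 0.0
[ 4.01995e+02 -5.27300e+00  2.60000e-02  1.00000e-03  0.00000e+00
 -5.55000e-01]
```

```bash
python3 -m pendant '[[[0,40,0,0,0,0,-0.1],[0,80,-1,0,0,0,-0.2],[0,120,-1,0,0,0,-0.3],[0,160,-2,0,0,0,-0.4],[0,200,-3,0,0,0,-0.5]]]'; python3 -c "
from h import *
print(rows(target(0,.035,.45)))"
```

```text
time_s: 1.53
eef_pos: [0.4576, -0.2878, 0.45]
eef_rot: [0.0, 0.808, 0.589, 0.0]
wrist_force: [0.5, -0.8, -0.8]
opening: -0.003
grasp_force: 0.0
[ 1.78009e+02  9.41500e+01  9.00000e-03  1.00000e-03  0.00000e+00
 -5.40000e-02]
```

```bash
python3 -m pendant '[[[0,35,19,0,0,0,-0.05],[0,70,37,0,0,0,-0.05],[0,106,56,0,0,0,-0.05],[0,142,75,0,0,0,-0.05],[0,178,94,0,0,0,-0.05]]]'; python3 -m pendant '[[[0,0,0,0,0,0,0],[0,0,0,0,0,0,0]]]'; python3 - <<'E'
from h import *
import cv2
print(rows(target(0,.035,.352)))
a=ctrl.camera("top")[130:230,230:400,::-1]; b=ctrl.camera("scene")[90:220,110:280,::-1]
cv2.imwrite("pics/c2.png",cv2.resize(np.vstack([a,b]),None,fx=2.6,fy=2.6,interpolation=cv2.INTER_CUBIC))
E
```

```text
time_s: 1.95
eef_pos: [0.6022, -0.1476, 0.4498]
eef_rot: [0.0, 0.794, 0.608, 0.0]
wrist_force: [-0.1, -1.0, -0.2]
opening: -0.001
grasp_force: 0.0
time_s: 2.12
eef_pos: [0.6021, -0.1474, 0.4492]
eef_rot: [-0.0, 0.793, 0.609, -0.0]
wrist_force: [-1.6, -0.9, 1.1]
opening: 0.005
grasp_force: 0.0
[ 2.0900e-01 -5.0600e-01  9.7185e+01 -1.0000e-03 -0.0000e+00 -5.0000e-03]
```

View pics/c2.png

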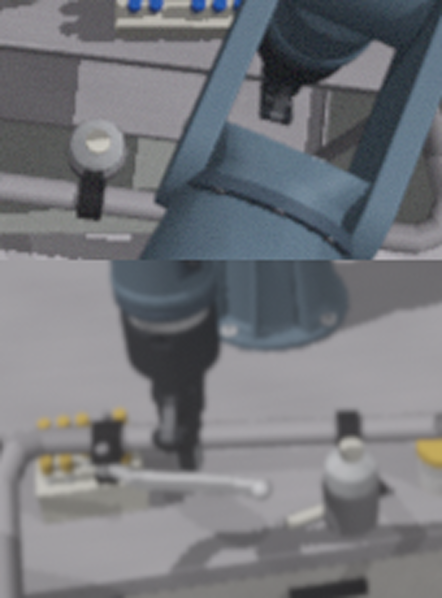

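In the scene view the shut fingers hang above the lever near its inner-middle part, around (187,460) in the crop. The arm blocks the lever in the top view. I'll descend on the shelf side.

```bash
python3 -m pendant '[[[0,0,0,25,0,0,0],[0,0,0,50,0,0,0],[0,0,0,70,0,0,0],[0,0,0,85,0,0,0],[0,0,0,97,0,0,0]]]';  python3 -m pendant '[[[0,0,0,0,0,0,0]]]'; python3 - <<'E'
from h import *
import cv2
print(rows(target(0,.0,.352)))
b=ctrl.camera("scene")[110:230,120:280,::-1]
cv2.imwrite("pics/c3.png",cv2.resize(b,None,fx=5,fy=5,interpolation=cv2.INTER_CUBIC))
print(proj("scene",br(P,.074,.105))-[120,110])
E
```

```text
time_s: 2.63
eef_pos: [0.5997, -0.1509, 0.3512]
eef_rot: [-0.001, 0.795, 0.606, -0.001]
wrist_force: [-0.5, 0.2, -0.8]
opening: -0.002
grasp_force: 0.0
time_s: 2.72
eef_pos: [0.5995, -0.1504, 0.3499]
eef_rot: [-0.002, 0.795, 0.607, -0.001]
wrist_force: [-0.4, -0.4, -0.3]
opening: -0.002
grasp_force: 0.0
[ 3.4120e+00 -3.3891e+01 -1.9580e+00 -5.0000e-03 -1.0000e-03 -1.1000e-02]
[69.91940581 67.06979865]
```

View pics/c3.png

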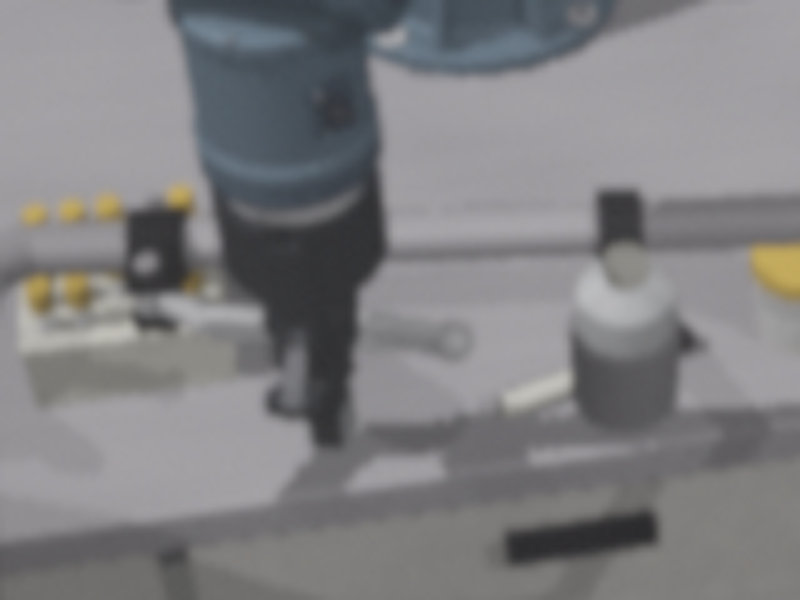

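The fingers are now in front of the lever on its shelf side, at about (320,440) in the crop, level with the blade. I'll close in until the force shows contact.

```bash
python3 -m pendant '[[[0,1,-7,-1,0,0,0],[0,2,-14,-2,0,0,-0.01],[0,3,-20,-2,0,0,-0.01],[0,3,-25,-2,0,0,-0.01],[0,3,-28,-2,0,0,-0.01]]]'; python3 -m pendant '[[[0,0,-1,0,0,0,0],[0,0,-2,0,0,0,0],[0,0,-3,0,0,0,0]]]'; python3 -m pendant '[[[0,0,-1,0,0,0,0],[0,0,-2,0,0,0,0],[0,0,-3,0,0,0,0]]]';  python3 -c "
from h import *
print(rows(target(0,.0,.352)))"
```

```text
time_s: 3.18
eef_pos: [0.5741, -0.1387, 0.3555]
eef_rot: [0.0, 0.791, 0.612, 0.0]
wrist_force: [-0.8, 1.0, -0.3]
opening: -0.001
grasp_force: 0.0
time_s: 3.43
eef_pos: [0.5719, -0.1383, 0.3549]
eef_rot: [0.0, 0.791, 0.611, 0.0]
wrist_force: [0.5, 0.5, -0.0]
opening: 0.002
grasp_force: 0.0
time_s: 3.68
eef_pos: [0.569, -0.1376, 0.3546]
eef_rot: [-0.0, 0.791, 0.611, -0.0]
wrist_force: [-1.0, 0.7, 0.2]
opening: -0.005
grasp_force: 0.0
[-8.120e-01 -1.077e+00  2.590e+00 -0.000e+00  0.000e+00  1.000e-03]
```

```bash
for i in 1 2; do :; done; python3 -m pendant '[[[0,0,-1,1,0,0,0],[0,0,-2,2,0,0,0],[0,0,-3,2,0,0,0],[0,0,-3,2,0,0,0]]]' | grep -E "pos|force"; python3 -m pendant '[[[0,0,-1,0,0,0,0],[0,0,-2,0,0,0,0],[0,0,-3,0,0,0,0],[0,0,-3,0,0,0,0]]]'| grep -E "pos|force"
```

```text
eef_pos: [0.5663, -0.1369, 0.3526]
wrist_force: [3.6, -0.2, -2.1]
grasp_force: 2.0
eef_pos: [0.5634, -0.1357, 0.3527]
wrist_force: [5.3, 1.3, -2.7]
grasp_force: 2.5
```

```bash
python3 -c "
from h import *
for t in (.03,.06,.1,.15,.2,.24): print(t,rows(target(t,0,.3527,half=.013)))"
```

```text
0.03 [-0.206 -0.02  -0.009  0.001 -0.001 -0.029]
0.06 [ 7.750e-01 -3.334e+00 -1.200e-02  1.000e-03 -1.000e-03 -5.900e-02]
0.1 [ 1.927e+00 -7.796e+00 -1.600e-02  1.000e-03 -1.000e-03 -9.900e-02]
0.15 [ 3.1150e+00 -1.3433e+01 -2.1000e-02  1.0000e-03 -1.0000e-03 -1.4900e-01]
0.2 [ 4.0200e+00 -1.9122e+01 -2.7000e-02  1.0000e-03 -1.0000e-03 -1.9900e-01]
0.24 [ 4.5380e+00 -2.3701e+01 -3.2000e-02  1.0000e-03 -1.0000e-03 -2.3900e-01]
```

```bash
python3 -m pendant '[[[0,0.4,-1.6,0,0,0,-0.03],[0,0.8,-3.3,0,0,0,-0.06],[0,1.3,-5.5,0,0,0,-0.08],[0,1.9,-7.8,0,0,0,-0.1],[0,2.2,-9,0,0,0,-0.11]]]'| grep -E "pos|force"; python3 -m pendant '[[[0,0.3,-2,0,0,0,-0.015],[0,0.7,-4,0,0,0,-0.03],[0,1,-6,0,0,0,-0.05],[0,1,-6,0,0,0,-0.05]]]'| grep -E "pos|force";python3 -c "
from h import *
for t in (.15,.2,.24): print(t,rows(target(t,0,.3527,half=.013)))"
```

```text
eef_pos: [0.5554, -0.1311, 0.3529]
wrist_force: [6.5, 2.5, -1.6]
grasp_force: 3.1
eef_pos: [0.5497, -0.1289, 0.3531]
wrist_force: [7.5, 4.9, -1.9]
grasp_force: 3.5
0.15 [-0.271  1.515  0.365  0.003 -0.002  0.012]
0.2 [ 1.536e+00 -3.954e+00  3.530e-01  3.000e-03 -2.000e-03 -3.800e-02]
0.24 [ 2.783e+00 -8.391e+00  3.440e-01  3.000e-03 -2.000e-03 -7.800e-02]
```

```bash
python3 -m pendant '[[[0,0.4,-1.5,0,0,0,-0.015],[0,0.8,-3,0,0,0,-0.03],[0,1,-4.5,0,0,0,-0.04],[0,1,-4.5,0,0,0,-0.04]]]'| grep -E "pos|force"; python3 -m pendant '[[[0,0.2,-1,0,0,0,-0.01],[0,0.4,-2,0,0,0,-0.02],[0,0.4,-2,0,0,0,-0.02]]]'| grep -E "pos|force";python3 -c "
from h import *
for t in (.2,.24): print(t,rows(target(t,0,.3527,half=.013)))"
```

```text
eef_pos: [0.5455, -0.1274, 0.3531]
wrist_force: [9.1, 5.2, -1.3]
grasp_force: 3.9
eef_pos: [0.5436, -0.1268, 0.3531]
wrist_force: [8.3, 6.4, -2.6]
grasp_force: 4.1
0.2 [-1.580e-01  2.333e+00  4.410e-01  3.000e-03 -2.000e-03  2.200e-02]
0.24 [ 1.350e+00 -2.022e+00  4.300e-01  3.000e-03 -2.000e-03 -1.800e-02]
```

```bash
python3 -m pendant '[[[0,1,-1,0,0,0,-0.01],[0,1.5,-1.5,0,0,0,-0.01],[0,1.5,-1.5,0,0,0,-0.01]]]'| grep -E "pos|force"; python3 -m pendant '[[[0,0.5,-1,0,0,0,-0.01],[0,0.5,-1.5,0,0,0,-0.01],[0,0.5,-1.5,0,0,0,-0.01]]]'| grep -E "pos|force";python3 -c "
from h import *
for t in (.24,): print(t,rows(target(t,0,.3527,half=.013)))"
```

```text
eef_pos: [0.5422, -0.1259, 0.3531]
wrist_force: [7.5, 2.4, -1.8]
grasp_force: 3.8
eef_pos: [0.5414, -0.1256, 0.3533]
wrist_force: [13.8, 1.2, -5.6]
grasp_force: 6.6
0.24 [0.275 0.222 0.604 0.007 0.    0.001]
```

```bash
python3 -m pendant '[[[0,0,-0.5,0,0,0,0],[0,0,-1,0,0,0,0],[0,0,-1,0,0,0,0],[0,0,-1,0,0,0,0]]]'| grep -E "time|pos|force"; python3 - <<'E'
from h import *
import cv2
b=ctrl.camera("scene")[110:230,120:280,::-1]
cv2.imwrite("pics/c4.png",cv2.resize(b,None,fx=5,fy=5,interpolation=cv2.INTER_CUBIC))
for t in (0,.24):
  r=np.array([.044,.153]);c,s=np.cos(t),np.sin(t);X=br(P,.036+c*r[0]-s*r[1],s*r[0]+c*r[1]);print(t,(proj("scene",X)-[120,110])*5)
E
```

```text
time_s: 6.52
eef_pos: [0.5409, -0.1256, 0.3534]
wrist_force: [17.1, 0.9, -7.7]
grasp_force: 8.5
0 [445.11294569 339.7829331 ]
0.24 [456.38540783 287.16895658]
```

View pics/c4.png

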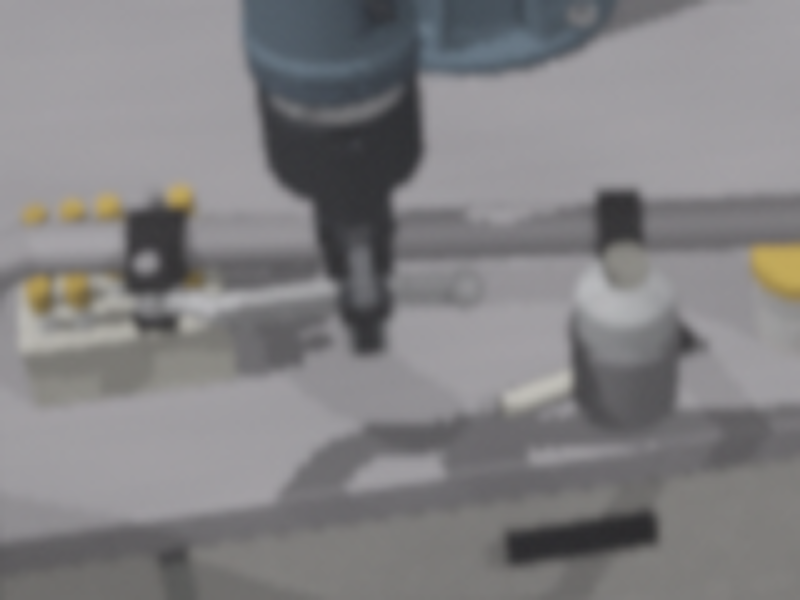

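The ball end now sits at (463,288), which matches the prediction for the stop (θ = 0.24) and is clear of the bar. I'll hold it there at about 20 N.

```bash
python3 -m pendant '[[[0,0,-0.4,0,0,0,0],[0,0,-0.4,0,0,0,0],[0,0,-0.4,0,0,0,0],[0,0,-0.4,0,0,0,0],[0,0,-0.4,0,0,0,0]]]'| grep -E "time|force"
python3 -m pendant '[[[0,0,0,0,0,0,0],[0,0,0,0,0,0,0],[0,0,0,0,0,0,0],[0,0,0,0,0,0,0],[0,0,0,0,0,0,0]]]'| grep -E "time|wrist"
python3 -m pendant '[[[0,0,0,0,0,0,0],[0,0,0,0,0,0,0],[0,0,0,0,0,0,0],[0,0,0,0,0,0,0],[0,0,0,0,0,0,0]]]'| grep -E "time|wrist"
python3 -m pendant '[[[0,0,0,0,0,0,0],[0,0,0,0,0,0,0],[0,0,0,0,0,0,0],[0,0,0,0,0,0,0],[0,0,0,0,0,0,0]]]'| grep -E "time|pos|wrist"
python3 -c "
from h import *
for t in (.24,.2,.16,.12,.08,.04,0): print(t,rows(target(t,0,.3533,half=.013)))"
```

```text
time_s: 6.98
wrist_force: [18.4, 1.1, -8.9]
grasp_force: 9.2
time_s: 7.4
wrist_force: [18.3, 1.8, -8.6]
time_s: 7.82
wrist_force: [19.0, 1.4, -8.9]
time_s: 8.23
eef_pos: [0.5408, -0.1256, 0.3534]
wrist_force: [18.6, 1.2, -8.8]
0.24 [0.248 0.878 0.116 0.009 0.    0.001]
0.2 [-1.343  5.203  0.157  0.009  0.     0.041]
0.16 [-3.106e+00  9.461e+00  1.970e-01  9.000e-03 -0.000e+00  8.100e-02]
0.12 [-5.0380e+00  1.3644e+01  2.3600e-01  9.0000e-03 -0.0000e+00  1.2100e-01]
0.08 [-7.1350e+00  1.7748e+01  2.7500e-01  9.0000e-03 -1.0000e-03  1.6100e-01]
0.04 [-9.3950e+00  2.1764e+01  3.1300e-01  9.0000e-03 -1.0000e-03  2.0100e-01]
0 [-1.1814e+01  2.5686e+01  3.5000e-01  9.0000e-03 -1.0000e-03  2.4100e-01]
```

```bash
python3 -m pendant '[[[0,0,0,0,0,0,0],[0,0,0,0,0,0,0],[0,0,0,0,0,0,0],[0,0,1,0,0,0,0],[0,-0.2,2,0,0,0,0]]]'| grep -E "time|pos|wrist"
python3 -m pendant '[[[0,-0.3,1.2,0,0,0,0.01],[0,-0.7,2.4,0,0,0,0.02],[0,-1.1,3.6,0,0,0,0.03],[0,-1.5,4.8,0,0,0,0.04],[0,-1.9,6,0,0,0,0.055]]]'| grep -E "time|pos|wrist"
python3 -c "
from h import *
for t in (.24,.2,.16,.12,.08,.04,0): print(t,rows(target(t,0,.3533,half=.013)))"
```

```text
time_s: 8.65
eef_pos: [0.5419, -0.1257, 0.3532]
wrist_force: [8.8, 1.8, -2.9]
time_s: 9.07
eef_pos: [0.5472, -0.1278, 0.3532]
wrist_force: [7.0, 0.6, -1.3]
0.24 [ 2.097e+00 -5.739e+00 -1.590e-01  3.000e-03 -0.000e+00 -5.400e-02]
0.2 [ 0.747 -1.332 -0.147  0.003 -0.    -0.014]
0.16 [-7.790e-01  3.016e+00 -1.350e-01  3.000e-03 -0.000e+00  2.600e-02]
0.12 [-2.476e+00  7.300e+00 -1.240e-01  3.000e-03 -0.000e+00  6.600e-02]
0.08 [-4.3440e+00  1.1513e+01 -1.1200e-01  3.0000e-03 -0.0000e+00  1.0600e-01]
0.04 [-6.3790e+00  1.5648e+01 -1.0100e-01  3.0000e-03 -0.0000e+00  1.4600e-01]
0 [-8.5780e+00  1.9698e+01 -9.0000e-02  3.0000e-03 -1.0000e-03  1.8600e-01]
```

```bash
python3 -m pendant '[[[0,-0.5,1.4,0,0,0,0.015],[0,-1,2.8,0,0,0,0.025],[0,-1.5,4.2,0,0,0,0.04],[0,-2,5.6,0,0,0,0.05],[0,-2.5,7,0,0,0,0.065]]]'| grep -E "time|pos|wrist"
python3 -m pendant '[[[0,-0.5,1.4,0,0,0,0.015],[0,-1.1,2.8,0,0,0,0.025],[0,-1.6,4.2,0,0,0,0.04],[0,-2.2,5.6,0,0,0,0.05],[0,-2.8,7,0,0,0,0.065]]]'| grep -E "time|pos|wrist"
python3 -c "
from h import *
for t in (.08,.04,0): print(t,rows(target(t,0,.3533,half=.013)))"
```

```text
time_s: 9.48
eef_pos: [0.5539, -0.131, 0.3531]
wrist_force: [4.9, -0.5, -1.0]
time_s: 9.9
eef_pos: [0.5604, -0.1346, 0.3531]
wrist_force: [4.7, 0.7, -0.6]
0.08 [ 1.190e+00 -2.295e+00 -1.850e-01  2.000e-03 -0.000e+00 -2.400e-02]
0.04 [-2.910e-01  2.069e+00 -1.770e-01  2.000e-03 -0.000e+00  1.600e-02]
0 [-1.945e+00  6.370e+00 -1.690e-01  2.000e-03 -1.000e-03  5.600e-02]
```

Nearly out, so I'll slow down for the last part.

```bash
python3 -m pendant '[[[0,-0.3,0.9,0,0,0,0.01],[0,-0.6,1.8,0,0,0,0.02],[0,-0.9,2.7,0,0,0,0.03],[0,-1.2,3.6,0,0,0,0.035],[0,-1.4,4.4,0,0,0,0.04]]]'| grep -E "time|pos|wrist"
python3 -m pendant '[[[0,-0.3,0.7,0,0,0,0.005],[0,-0.5,1.4,0,0,0,0.01],[0,-0.7,2.1,0,0,0,0.01],[0,-0.7,2.8,0,0,0,0.01],[0,-0.7,3.5,0,0,0,0.01]]]'| grep -E "time|pos|wrist"
python3 -m pendant '[[[0,0,0.7,0,0,0,0],[0,0,1.4,0,0,0,0],[0,0,2.1,0,0,0,0],[0,0,2.8,0,0,0,0],[0,0,3.5,0,0,0,0]]]'| grep -E "time|pos|wrist"
```

```text
time_s: 10.32
eef_pos: [0.5643, -0.137, 0.3531]
wrist_force: [5.0, 0.0, 1.1]
time_s: 10.73
eef_pos: [0.5669, -0.1385, 0.3527]
wrist_force: [-0.1, -0.4, -0.7]
time_s: 11.15
eef_pos: [0.5704, -0.1394, 0.3526]
wrist_force: [-0.2, 1.1, 0.1]
```

Contact is lost at the same spot where it began, so the lever is fully out. I'll back off, rise, and check.

```bash
python3 -m pendant '[[[0,0,6,0,0,0,0],[0,0,14,0,0,0,0],[0,0,22,0,0,0,0],[0,0,28,0,0,0,0],[0,0,30,0,0,0,0]]]'| grep -E "pos|wrist"
python3 -m pendant '[[[0,0,0,-20,0,0,0],[0,0,0,-50,0,0,0],[0,0,0,-80,0,0,0],[0,0,0,-105,0,0,0],[0,0,0,-120,0,0,0]]]'| grep -E "pos|wrist"
python3 -m pendant '[[[0,0,0,0,0,0,0],[0,0,0,0,0,0,0],[0,0,0,0,0,0,0]]]'| grep -E "time|pos|wrist"
python3 - <<'E'
from h import *
import cv2
cv2.imwrite("pics/c5.png",cv2.resize(ctrl.camera("scene")[:,:,::-1],None,fx=1.5,fy=1.5))
E
```

```text
eef_pos: [0.6007, -0.1472, 0.3527]
wrist_force: [-0.3, -0.5, 1.1]
eef_pos: [0.6, -0.1469, 0.4764]
wrist_force: [0.1, 0.5, 1.4]
time_s: 12.23
eef_pos: [0.5994, -0.1467, 0.471]
wrist_force: [-0.3, 0.2, -0.5]
```

View pics/c5.png

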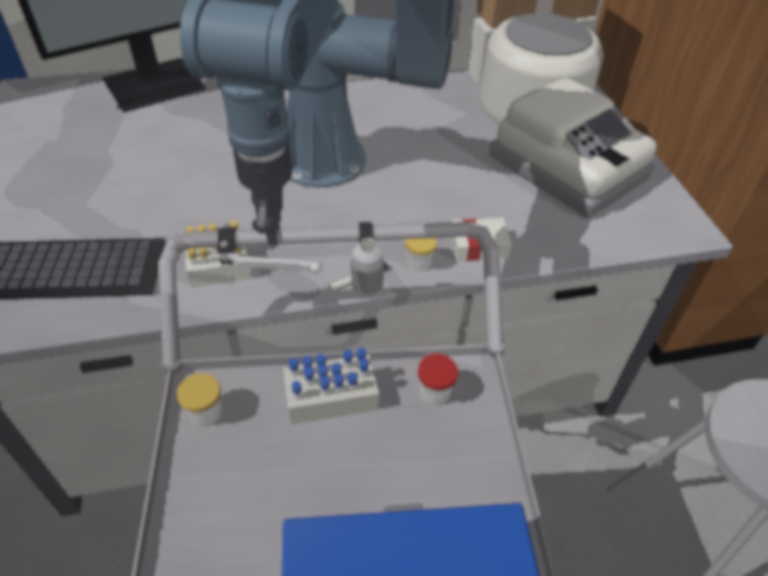

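The ball end is back at (315,267), the same as at the start. Nothing else has moved and the gripper is clear.

```bash
python3 -c "
from bench import ctrl
print(ctrl.hand_in())"
```

```text
the job is handed in; nothing more can be done
None
```

The brake check is done and handed in: I pressed the lever to its stop, held it at about 18 N for about two seconds, then eased it back fully out, and in the final picture nothing else had moved.

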